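Offer the oak block up to the glue-up jig

ROBOT

A 7-joint arm with a two-finger parallel gripper is mounted at the origin on a cart in front of the work surface, level with it; the furniture and walls round the work are solid. World frame = base frame: x ahead of the robot, y to its left, z up, the work surface at z = 0. Lengths are in m, angles in rad, forces in N, time in s.
With the tool pointing down it reaches from about 0.4 to 0.9 m from the base axis. Payload 5.5 kg.
Tool frame: the origin (TCP) lies between the finger pads; the fingertips stand 14 mm ahead of it and the grasp point (between the pads) lies 5 mm behind it; z points along the fingers, y is the direction in which the jaws open and shut (so a half turn about z gives the same grasp; the last joint's range is limited). The gripper opens to 92 mm and grips with 3 to 60 N. Pads are 19 mm wide; open, the fingers measure 130 mm over their backs; the gripper's body (75 mm by 190 mm) begins 47 mm behind the grasp point.
Start: joints at [1.425, 0.501, -0.427, 1.55, 0.221, 1.138, -0.21], TCP at [0.258, -0.596, 0.241] pointing down, gripper open.
Joint ranges: [-2.88, 2.88], [-0.31, 2.03], [-1.54, 1.56], [0.2, 2.42], [-1.41, 4.55], [0.19, 2.02], [-2.57, 2.57]. Speed limits (rad/s): [2.57, 2.57, 3.14, 3.14, 3.14, 3.14, 3.14].

INTERFACE

Orientations are given as a rotation vector (axis times angle).
In Python, from workcell import sensors, snapshot, env, find_in, regions_of gives the robot as it stands.
- The arm moves only by the tool jog_arm, never from a script. Its argument "steps" is a list of rows, each a list of 7 numbers: the shift along the tool's x, y, z in m, then the turn, a rotation vector about the tool's x, y, z in degrees, then the opening in per cent of the stroke, from 0 (shut) to 100 (fully open). A call has exactly 8 rows; each row is the pose to reach, as a shift and turn from the pose commanded when the call began, along the tool's axes at that moment; what a row does not reach only later rows make up. A row lasts 1/10 s, in which the tool goes at most 50 mm and 8.59 degrees, less where a joint would pass 70% of its speed; a pose out of reach is approached as far as the arm can. A call with a gripper value outside its range is refused whole. The fingers move at their own pace and stop on an object; "grip_force" is the grip in N (left out, the last holds). Time passes only in rows, so rows that repeat a pose let the fingers close, or fill a call up. It gives the time, the measured TCP pose, the force and the opening at its end, in the units of the state.
- sensors.get_obs(): the state, without advancing time (a new reading comes with each control period).
- snapshot(name): name is "side" or "top" or "wrist"; returns a dict with "pixels" (480x640x3 uint8, red, green, blue), "fx", "fy", "cx", "cy" (pixels), "rvec" (rotation vector, rad) and "tvec" (3), from world to camera coordinates, as OpenCV has them. Camera axes: x right, y down, z forward; pixel columns grow to the right and rows downward; lengths in m; the calibration is good to about 2 mm. A picture is of the moment at which its call begins. There is no depth.
- env.job_done(): hands the job in, once; it reports no verdict.
Trained networks look in a picture, given as the dict that the camera call returned (one of the last four; its "shot" number tells which), for a name from the list of things; names that differ only in an ending like _2 or _b are one class to them, and where a whole thing is asked for, a point or a joint stands for the part that bears it (a point fixed in the world has none). Each returns a list of dicts, best first, with "conf" (0 to 1); they miss things now and then, are a little off and sometimes report something else, mostly with a low value. They report only what shows in the picture. A call takes as long as a camera call. They do not tell look-alikes from the thing itself.
- find_in(thing, picture): "xyz" ([x, y, z] in m, in world coordinates, good to about 4 mm: the middle of the surface that is visible of it).
- regions_of(thing, picture): "region" (480x640 bool, what is visible of it).
The state is a dict: "time_s": time; "joint_positions": joint angles; "dq": joint speeds; "joint_torque": joint torques, N m; "ee_pos": TCP position; "eef_rot": TCP orientation; "force": force on the tool from outside, world axes, zero at the start; "torque": the same for the moment, N m; "gripper_width": finger opening in m.
Only numpy, scipy, OpenCV 4.12 (cv2) and the standard library are available. Lean on these libraries where they do the work, as an engineer would, in place of code of your own. Each camera call takes 0.05 s, during which the arm holds its last target. There are 200 camera calls.

TASK

Open the gluing jig: turn its latch handle counterclockwise, seen from above, past the click until it stays fully open and its arm is off the pocket. Then pick up the oak block (the shorter, thicker of the two loose blocks), lift it over the row of a jar and two spools, higher than the jar, and hold it level about 15 mm above the rim of the pocket, centred and lined up with the pocket, so that a colleague can brush the glue on; it must not touch the jig at any time, and the row and the other block stay where they are. The program finishes while the gripper is still holding the block steady there: do not lower it in or let go.

Things in the scene. Friction and masses are not known exactly. Their poses are not given: they have to be found in the camera images.
- jig: Glue-up jig, a plywood board fixed to the table, 130 mm along its x, 170 mm along its y (from y = -52 to +118), 14 mm thick. Origin on the table right under the centre of the pocket. On the board four wooden rails (10 mm wide, tops at 26 mm above the table) frame a rectangular pocket, 89 mm along the jig's x and 46 mm along its y, 12 mm deep. The latch stands on the +y side of the pocket, its axis at x = 0, y = 75 mm. The jig's x points roughly away from the robot.
- pocket (a point): Centre of the pocket's mouth, in the plane of the rail tops (26 mm above the table), z up; its x is the long direction of the pocket.
- latch (a joint): Turn latch on a vertical axis: 0 closed (its flat steel arm, 79 mm long and 18 mm wide, points along the jig's -y across the pocket, top of the arm 32 mm above the table), 1.3 rad fully open (arm swung counterclockwise seen from above, clear of the pocket). A spring detent resists the turn, at most about 0.1 N m, up to 0.65 rad, where it clicks over; from there it drives the latch on to fully open and keeps it there. Released before the click it springs back to closed.
- latch_grip (a point): On the latch's axis, 52 mm above the table, in the upper half of its upright black bar handle (12 mm thick, 44 mm long, from 32 to 66 mm above the table). The point turns with the latch: its y runs along the handle, parallel to the arm, x is across the thickness. Below the handle, up to 32 mm above the table, lies the latch arm.
- oak_center (a point): Centre of the oak block, the block to hold: 42 mm along its x, 85 mm along its y, 30 mm high, brown, about 0.07 kg; lies flat, centre 15 mm above the table. Tell it from the other block by being shorter and thicker.
- oak_block: The same oak block; origin at the centre of its underside.
- pine_center (a point): Centre of the other block (bystander): 50 mm along its x, 110 mm along its y, 22 mm high; leave it alone.
- spool_jute: Fatter spool, 48 mm in diameter, 50 mm tall, standing in the row between the blocks and the jig; origin at the centre of its underside. Leave it alone.
- jar_pins: Glass jar with lid, 52 mm in diameter, 62 mm tall, the tallest thing in the row; origin at the centre of its underside. Leave it alone.
- spool_dark: Thinner spool, 40 mm in diameter, 45 mm tall, standing in the row; origin at the centre of its underside. Leave it alone.
- button_press: Steel hand press, a fixed obstacle to the right of the jig: base 110 mm wide (along y), from 28 mm in front of (-x) to 142 mm behind (+x) its origin at the centre of its underside, column, and a long lever that leans towards the robot and up; its knob, the highest point, is 370 mm above the table and reaches 142 mm in front of the origin. Keep the arm and the gripper off it: on the way from the right, go past in front of it or above it.
There are look-alikes about, which are no part of the job. Leave any purple or red look-alike of the oak_block alone.

How it is judged:
On the way, in this order (a step that is already met when the one before it is completed fails the run):
1. the latch is turned past its click and fully open (value of joint latch above 1.1 rad), for 0.2 s.
2. the oak block is held higher than the jar (height (world z) of oak_center above 0.075 m and contact force between oak_block and the fingers above 1 N), for 0.05 s.
3. the oak block hovers over the pocket, lined up, not touching (horizontal distance between oak_center and pocket below 0.01 m and z of oak_center in the frame of pocket between 0.018 and 0.045 m and angle between the y axis of oak_center and the x axis of pocket, either way round below 0.14 rad and angle between oak_center's own z axis and vertical below 0.12 rad and contact force between oak_block and the fingers above 1 N and contact force between oak_block and jig below 0.1 N and linear speed of oak_block below 0.03 m/s and value of joint latch above 1.1 rad), for 0.3 s.
At the end, for the whole second after the job is handed in: The gripper holds the oak block still: centre within 10 mm of the pocket's, underside 3 to 30 mm above the rails, long side within 0.14 rad of the pocket's, level within 0.12 rad, not touching the jig; latch over 1.1 rad; jar, spools and pine block within 25 mm of where they stood (all of step 3 and distance of each of pine_center, spool_jute, jar_pins, spool_dark from where it was at the start of the episode below 0.025 m); the arm keeps its last pose, push and grip.
It fails at once if the fat spool in the row is shifted by more than 25 mm or knocked over (distance of spool_jute from where it was at the start of the episode above 0.025 m or angle between spool_jute's own z axis and vertical above 0.35 rad).
It fails at once if the jar in the row is shifted by more than 25 mm or knocked over (distance of jar_pins from where it was at the start of the episode above 0.025 m or angle between jar_pins's own z axis and vertical above 0.35 rad).
It fails at once if the thin spool in the row is shifted by more than 25 mm or knocked over (distance of spool_dark from where it was at the start of the episode above 0.025 m or angle between spool_dark's own z axis and vertical above 0.35 rad).
It fails at once if the pine block is shifted by more than 25 mm (distance of pine_center from where it was at the start of the episode above 0.025 m).
It fails at once if the oak block touches the jig or its latch (contact force between oak_block and jig above 1.5 N).
It also fails if it takes over 64 s, if anything falls off the work surface, if the arm or the gripper's body presses on something with over 40 N, if the wrist force passes 120 N, or if a joint passes its speed limit or range.

## Working session

There is one attempt and no reset: what is moved stays moved. The work goes in short steps, Python scripts to look and compute and a tool call to move; the robot and the scene stay as the last step left them, time stands still between calls to the robot, and variables do not carry over. Pictures are saved under pics/ and viewed, about 8 in all and at most 12, crops included, and the job is handed in when it is done.

Besides the shell and the picture viewer there is one more tool, called by a JSON object that holds its "fn" and its "kwargs", one argument or row to a line. jog_arm: Moves the arm, as the interface text tells. Its arguments: {"type":"object","properties":{"steps":{"type":"array"},"grip_force":{"type":"number"}},"required":["steps"]}

```bash
mkdir -p pics && cat > h.py <<'E'
import numpy as np, cv2, sys
from scipy.spatial.transform import Rotation as R
from workcell import sensors, snapshot, env, find_in, regions_of
def save(p,n,crop=None,s=1):
    im=p["pixels"][...,::-1]
    if crop: a,b,c,d=crop; im=im[b:d,a:c]
    cv2.imwrite("pics/"+n,cv2.resize(im,None,fx=s,fy=s))
def proj(p,X):
    K=np.array([[p["fx"],0,p["cx"]],[0,p["fy"],p["cy"]],[0,0,1.]])
    return cv2.projectPoints(np.atleast_2d(np.float64(X)),np.float64(p["rvec"]),np.float64(p["tvec"]),K,None)[0][:,0]
def onplane(p,uv,z):
    uv=np.atleast_2d(np.float64(uv)); M=R.from_rotvec(p["rvec"]).as_matrix()
    d=np.c_[(uv[:,0]-p["cx"])/p["fx"],(uv[:,1]-p["cy"])/p["fy"],np.ones(len(uv))]@M
    c=-M.T@np.array(p["tvec"]); return c+d*((z-c[2])/d[:,2])[:,None]
E
cat > a.py <<'E'
from h import *
o=sensors.get_obs(); print({k:np.round(o[k],3) for k in("time_s","ee_pos","eef_rot","gripper_width","force")})
for v in("top","side","wrist"):
    p=snapshot(v); save(p,v+"0.png")
    print(v,-R.from_rotvec(p["rvec"]).as_matrix().T@np.array(p["tvec"]),p["fx"])
    for t in("jig","latch","oak_block","pine_center","spool_jute","jar_pins","spool_dark","button_press"):
        for f in find_in(t,p)[:4]: print(t,round(f["conf"],2),np.round(f["xyz"],3),np.round(proj(p,f["xyz"])[0]))
    if v=="top":
        for t in("latch","oak_block","pine_center"):
            for r in regions_of(t,p)[:4]:
                m=np.argwhere(r["region"])[:,::-1].astype(np.float32); q=cv2.minAreaRect(m)
                print(t,round(r["conf"],2),len(m),np.round(np.c_[cv2.boxPoints(q)]).tolist())
E
python3 a.py
```

```text
{'time_s': np.float64(0.0), 'ee_pos': array([ 0.258, -0.596,  0.24 ]), 'eef_rot': array([-3.074e+00, -6.370e-01,  1.000e-03]), 'gripper_width': np.float64(0.092), 'force': array([-1.001, -0.688,  0.462])}
top [0.38189394 0.3323755  1.15825521] 500.170674511914
jig 0.84 [0.637 0.281 0.011] [326. 178.]
latch 0.58 [0.638 0.299 0.029] [319. 176.]
oak_block 0.95 [0.304 0.264 0.029] [334. 324.]
oak_block 0.62 [0.42  0.328 0.031] [306. 271.]
oak_block 0.6 [0.33  0.581 0.031] [192. 311.]
oak_block 0.56 [0.345 0.44  0.028] [255. 305.]
pine_center 0.83 [0.419 0.175 0.024] [373. 272.]
pine_center 0.34 [0.42  0.33  0.029] [305. 272.]
spool_jute 0.83 [0.512 0.146 0.049] [387. 230.]
jar_pins 0.58 [0.507 0.238 0.06 ] [346. 232.]
spool_dark 0.66 [0.503 0.347 0.044] [297. 234.]
latch 0.7 421 [[300.0, 168.0], [343.0, 168.0], [343.0, 180.0], [300.0, 180.0]]
oak_block 0.83 758 [[241.0, 289.0], [260.0, 282.0], [273.0, 318.0], [254.0, 325.0]]
oak_block 0.76 693 [[318.0, 311.0], [335.0, 304.0], [350.0, 340.0], [333.0, 347.0]]
oak_block 0.7 780 [[183.0, 293.0], [204.0, 293.0], [204.0, 330.0], [183.0, 330.0]]
oak_block 0.65 709 [[291.0, 256.0], [310.0, 252.0], [319.0, 288.0], [300.0, 293.0]]
pine_center 0.71 1107 [[358.0, 251.0], [382.0, 247.0], [389.0, 295.0], [366.0, 299.0]]
side [ 0.51536    -0.40797824  0.540316  ] 439.59378136361556
jig 0.7 [0.634 0.26  0.014] [401. 281.]
jig 0.64 [0.511 0.13  0.039] [336. 317.]
latch 0.57 [0.638 0.303 0.031] [401. 261.]
oak_block 0.98 [0.328 0.564 0.025] [264. 201.]
oak_block 0.93 [0.3   0.254 0.031] [226. 275.]
oak_block 0.86 [0.419 0.313 0.029] [291. 258.]
oak_block 0.8 [0.351 0.425 0.026] [266. 230.]
pine_center 0.86 [0.42  0.159 0.022] [284. 312.]
spool_jute 0.58 [0.512 0.128 0.037] [337. 319.]
jar_pins 0.91 [0.513 0.216 0.046] [338. 282.]
wrist [ 0.32436796 -0.56847484  0.38554492] 387.67307384401977
```

```bash
python3 -c "
import cv2
a=cv2.imread('pics/top0.png')[120:370,160:480]; b=cv2.imread('pics/side0.png')[150:390,160:480]
import numpy as np
cv2.imwrite('pics/both.png',cv2.resize(np.vstack([a[:,:],b]),None,fx=1.22,fy=1.22,interpolation=2))
cv2.imwrite('pics/topc.png',cv2.resize(a,None,fx=2.4,fy=2.4,interpolation=2))"
```

```text
(no output)
```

View pics/topc.png

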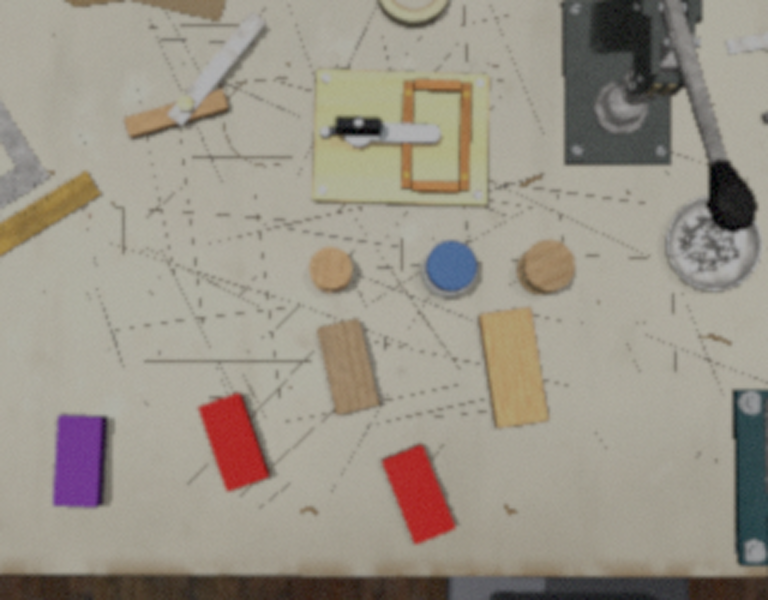

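View pics/side0.png

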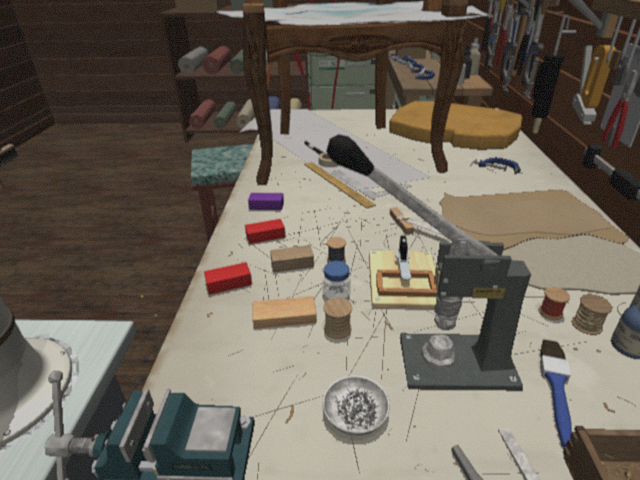

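The top view shows brown oak at (305,272), pine at (373,272), red look-alikes at (334,324) and (255,305), and a purple one at (192,311). The latch is at (319,176), with its handle near (309,172). The row is spool (297,234), jar (346,232) and fat spool (387,230), and the press knob is at about (465,199). In the side view oak is at (291,258), brown and thicker than the pine at (284,312). I choose (305,272).

```bash
cat > b.py <<'E'
from h import *
from scipy.optimize import least_squares
p=snapshot("top"); s=snapshot("side")
save(p,"oakcrop.png",(270,215,420,310),4)
hsv=cv2.cvtColor(p["pixels"],cv2.COLOR_RGB2HSV)
print("hsv board",hsv[195,310],hsv[150,310],"oak",hsv[272,305],"rail",hsv[197,342],"table",hsv[215,320],"handle",hsv[172,309])
def fit(pts,z,name):
    w=onplane(p,pts,z)[:,:2].astype(np.float32); q=cv2.minAreaRect(w); b=cv2.boxPoints(q)
    print(name,"c",np.round(q[0],4),"size",np.round(q[1],4),"ang",round(q[2],2)); return q
for r in regions_of("oak_block",p):
    m=np.argwhere(r["region"])[:,::-1]
    if abs(m.mean(0)-[305,272]).max()<10: fit(m,.03,"oak top"); oc=m.mean(0)
for r in regions_of("latch",p)[:1]: fit(np.argwhere(r["region"])[:,::-1],.032,"latch")
for r in regions_of("jig",p)[:2]: fit(np.argwhere(r["region"])[:,::-1],.014,"jig %.2f"%r["conf"])
for r in regions_of("button_press",p)[:2]: m=np.argwhere(r["region"]);print("press",r["conf"],m.min(0),m.max(0))
print("knob",onplane(p,[[465,199],[458,187],[474,212]],.36))
c=np.array([[316,70],[489,70],[487,205],[313,201]])/2.4+[160,120]
print("board corners",onplane(p,c,.014).round(4).tolist())
r_=np.array([[404,82],[471,82],[468,190],[402,188]])/2.4+[160,120]
print("rail outer",onplane(p,r_,.026).round(4).tolist())
# triangulate with side nets
for t in("oak_block","latch_grip"):
    for f in regions_of(t,s)[:5]:
        m=np.argwhere(f["region"])[:,::-1]; print(t,"side",f["conf"],m.mean(0),len(m),"top edge row",m[:,1].min())
print("row",[ (t,find_in(t,p)[0]["xyz"].__repr__() ) for t in("jar_pins","spool_jute","spool_dark") if find_in(t,p)])
E
python3 b.py
```

```text
hsv board [ 31  38 173] [ 28  44 175] oak [ 18  84 154] rail [ 15 140 171] table [ 24  22 173] handle [120   2 118]
oak top c [0.4194 0.3303] size [0.0891 0.0454] ang 15.03
latch c [0.643  0.2929] size [0.0279 0.0984] ang 0.58
jig 0.92 c [0.6413 0.2805] size [0.1725 0.1323] ang 88.87
press 0.49 [253 293] [292 317]
knob [[0.5281256  0.07109137 0.36      ]
 [0.54776125 0.08218448 0.36      ]
 [0.50694699 0.0568033  0.36      ]]
board corners [[0.7052, 0.3621, 0.014], [0.7071, 0.1938, 0.014], [0.5743, 0.196, 0.014], [0.5766, 0.3638, 0.014]]
rail outer [[0.691, 0.2772, 0.026], [0.6917, 0.2126, 0.026], [0.5866, 0.2156, 0.026], [0.5879, 0.2787, 0.026]]
oak_block side 0.88 [264.41707921 230.81064356] 808 top edge row 218
oak_block side 0.84 [266.05333333 201.38666667] 600 top edge row 193
oak_block side 0.66 [291.82408377 258.60104712] 955 top edge row 245
oak_block side 0.65 [227.37320574 278.03349282] 1045 top edge row 264
oak_block side 0.59 [403.25852273 257.76420455] 352 top edge row 236
latch_grip side 0.79 [403.44851259 258.24485126] 437 top edge row 235
row [('jar_pins', '[0.5043, 0.2379, 0.0642]'), ('spool_jute', '[0.513, 0.1457, 0.0501]'), ('spool_dark', '[0.5084, 0.3468, 0.0433]')]
```

View pics/oakcrop.png

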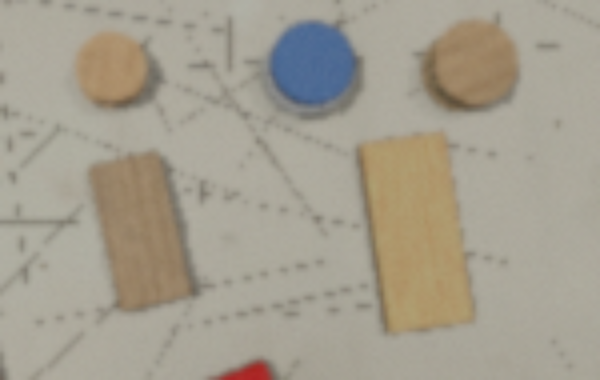

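The crop confirms the brown, shorter block at (140,230) is the oak, with pine on the right at (415,230). The poses are:
- **Oak:** (0.419, 0.330), long side at about 14°.
- **Pocket:** (0.640, 0.2465) at about −1°.
- **Latch axis:** about (0.641, 0.3215).
- **Press knob:** about (0.53, 0.07), so I'll cross above it.

{"fn": "jog_arm", "kwargs": {
  "steps": [
    [0, 0, -0.05, 0, 0, 0, 100],
    [0, 0, -0.1, 0, 0, 0, 100],
    [0, 0, -0.15, 0, 0, 0, 100],
    [0, 0, -0.2, 0, 0, 0, 100],
    [0, 0, -0.23, 0, 0, 0, 100],
    [0.036, -0.0345, -0.23, 0, 0, -3, 100],
    [0.072, -0.069, -0.23, 0, 0, -6, 100],
    [0.108, -0.1035, -0.23, 0, 0, -10, 100]
  ]
}}

```text
time_s: 3.0
ee_pos: [0.317, -0.4569, 0.4709]
eef_rot: [3.008, 0.906, 0.001]
force: [0.2, -0.1, 0.1]
gripper_width: 0.0915
```

```bash
cat > g.py <<'E'
from h import *
# usage: g.py x y z yawdeg(tool y axis) -> shift in tool axes, turn (deg)
o=sensors.get_obs(); M=R.from_rotvec(o["eef_rot"]).as_matrix()
print("t",o["time_s"],"pos",np.round(o["ee_pos"],4),"yaw",np.round(np.degrees(np.arctan2(M[1,1],M[0,1])),2),"tilt",np.round(M[:2,2],3),"w",round(float(o["gripper_width"]),4),"F",np.round(o["force"],1),"T",np.round(o["torque"],2),"q",np.round(o["joint_positions"],2))
if len(sys.argv)>4:
    x,y,z,a=map(float,sys.argv[1:5]); a=np.radians(a)
    Y=np.array([np.cos(a),np.sin(a),0]);Z=np.array([0,0,-1.]);T=np.c_[np.cross(Y,Z),Y,Z]
    print("shift",np.round(M.T@(np.array([x,y,z])-o["ee_pos"]),4),"turn",np.round(np.degrees(R.from_matrix(M.T@T).as_rotvec()),1))
E
python3 g.py .641 .3215 .47 0
```

```text
t 3.0 pos [ 0.317  -0.4569  0.4709] yaw -56.48 tilt [ 0.001 -0.   ] w 0.0915 F [ 0.2 -0.1  0.1] T [ 0.03 -0.09 -0.02] q [ 1.36  0.2  -0.54  1.44  0.1   1.53 -0.16]
shift [ 0.7    -0.47    0.0008] turn [  0.    0.  -56.5]
```

{"fn": "jog_arm", "kwargs": {
  "steps": [
    [0.041, -0.0275, 0, 0, 0, -3, 100],
    [0.082, -0.055, 0, 0, 0, -7, 100],
    [0.123, -0.0825, 0, 0, 0, -10, 100],
    [0.164, -0.11, 0, 0, 0, -13, 100],
    [0.205, -0.1375, 0, 0, 0, -17, 100],
    [0.246, -0.165, 0, 0, 0, -20, 100],
    [0.287, -0.1925, 0, 0, 0, -23, 100],
    [0.328, -0.22, 0, 0, 0, -27, 100]
  ]
}}

```text
time_s: 3.8
ee_pos: [0.4692, -0.0922, 0.4712]
eef_rot: [2.712, 1.583, 0.0]
force: [0.6, -0.9, 0.2]
gripper_width: 0.0918
```

```bash
python3 g.py .641 .3215 .47 0
```

```text
t 3.8 pos [ 0.4692 -0.0922  0.4712] yaw -29.46 tilt [ 0.001 -0.002] w 0.0918 F [ 0.6 -0.9  0.2] T [ 0.02 -0.08 -0.05] q [ 1.    0.06 -0.89  1.6   0.04  1.51 -0.41]
shift [ 0.4447 -0.0539  0.0007] turn [  0.1   0.1 -29.5]
```

{"fn": "jog_arm", "kwargs": {
  "steps": [
    [0.049, -0.006, 0, 0, 0, -4, 80],
    [0.098, -0.012, 0, 0, 0, -8, 70],
    [0.147, -0.018, 0, 0, 0, -12, 60],
    [0.196, -0.024, 0, 0, 0, -16, 50],
    [0.245, -0.03, 0, 0, 0, -20, 50],
    [0.294, -0.036, 0, 0, 0, -24, 50],
    [0.343, -0.042, 0, 0, 0, -28, 50],
    [0.392, -0.048, 0, 0, 0, -29.5, 50]
  ]
}}

```text
time_s: 4.6
ee_pos: [0.6216, 0.2718, 0.4702]
eef_rot: [-2.222, -2.221, 0.001]
force: [1.3, -1.6, 0.8]
gripper_width: 0.0465
```

```bash
python3 g.py .641 .3215 .25 0
```

```text
t 4.6 pos [0.6216 0.2718 0.4702] yaw -0.02 tilt [-0. -0.] w 0.0465 F [ 1.3 -1.6  0.8] T [-0.05 -0.13 -0.03] q [ 0.11  0.59 -1.02  1.1   0.5   1.69 -0.77]
shift [0.0497 0.0194 0.2202] turn [-0.  0. -0.]
```

{"fn": "jog_arm", "kwargs": {
  "steps": [
    [0.04, 0.0155, 0.02, 0, 0, 0, 50],
    [0.0497, 0.0194, 0.065, 0, 0, 0, 50],
    [0.0497, 0.0194, 0.11, 0, 0, 0, 50],
    [0.0497, 0.0194, 0.16, 0, 0, 0, 50],
    [0.0497, 0.0194, 0.21, 0, 0, 0, 50],
    [0.0497, 0.0194, 0.25, 0, 0, 0, 50],
    [0.0497, 0.0194, 0.27, 0, 0, 0, 50],
    [0.0497, 0.0194, 0.27, 0, 0, 0, 50]
  ]
}}

```text
time_s: 5.4
ee_pos: [0.6385, 0.3181, 0.1962]
eef_rot: [-2.222, -2.219, 0.011]
force: [0.6, -0.2, -0.4]
gripper_width: 0.0458
```

```bash
cat > c.py <<'E'
from h import *
p=snapshot("wrist"); save(p,"w1.png")
for t in("latch_grip","latch","pocket"):
    for f in find_in(t,p)[:2]: print(t,round(f["conf"],2),np.round(f["xyz"],4),proj(p,f["xyz"])[0].round())
for n,X in dict(axis=[.641,.3215,.066],pocket=[.640,.2465,.026],pin=[[.640+.0445,.2465+.023,.026],[.640-.0445,.2465-.023,.026]],board=[[.707,.362,.014],[.576,.362,.014]]).items(): print(n,proj(p,X).round())
E
python3 c.py; python3 g.py .641 .3215 .20 0
```

```text
latch_grip 0.64 [0.6422 0.3145 0.0294] [330. 233.]
latch_grip 0.49 [0.5173 0.3521 0.0406] [169. 189.]
latch 0.68 [0.6447 0.3089 0.0335] [333. 241.]
pocket 0.71 [0.6383 0.3044 0.0125] [325. 240.]
pocket 0.41 [0.6425 0.3169 0.0294] [330. 231.]
axis [[329. 236.]]
pocket [[327. 307.]]
pin [[379. 283.]
 [278. 331.]]
board [[408. 173.]
 [250. 173.]]
t 5.6 pos [0.6411 0.321  0.2031] yaw -0.09 tilt [0.003 0.002] w 0.0457 F [-0.3  0.4  1.2] T [ 0.01 -0.07 -0.02] q [ 0.04  0.8  -0.93  1.39  0.65  1.27 -0.92]
shift [ 0.0005 -0.0001  0.0031] turn [ 0.2 -0.1 -0.1]
```

View pics/w1.png

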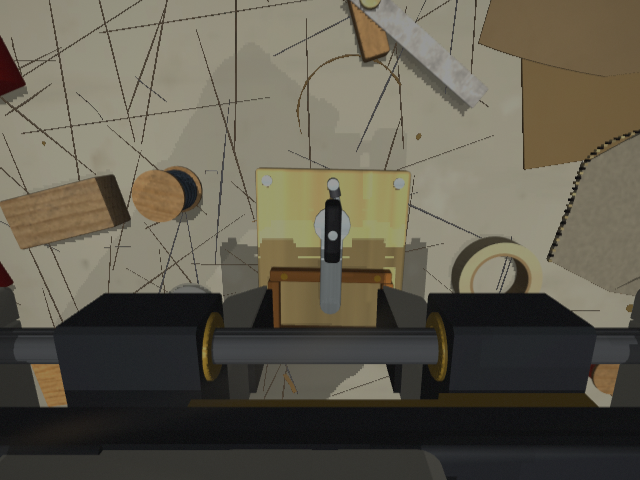

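The wrist view shows the handle top at (333,231), its screw at (333,236), and the board corners at (257,169) and (410,172). That is about 2–3 mm more +x than the top-view estimate. The handle sits between the jaws, so I descend and grip it.

{"fn": "jog_arm", "kwargs": {
  "steps": [
    [0.001, 0.002, 0.04, 0, 0, 0, 50],
    [0.001, 0.002, 0.08, 0, 0, 0, 50],
    [0.001, 0.002, 0.11, 0, 0, 0, 50],
    [0.001, 0.002, 0.135, 0, 0, 0, 50],
    [0.001, 0.002, 0.15, 0, 0, 0, 50],
    [0.001, 0.002, 0.15, 0, 0, 0, 50],
    [0.001, 0.002, 0.15, 0, 0, 0, 10],
    [0.001, 0.002, 0.15, 0, 0, 0, 5]
  ],
  "grip_force": 20
}}

```text
time_s: 6.4
ee_pos: [0.6434, 0.3221, 0.0532]
eef_rot: [2.223, 2.219, 0.005]
force: [-0.2, 0.6, -0.7]
gripper_width: 0.0339
```

{"fn": "jog_arm", "kwargs": {
  "steps": [
    [0, 0, 0, 0, 0, 0, 0],
    [0, 0, 0, 0, 0, 0, 0],
    [0, 0, 0, 0, 0, 0, 0],
    [0, 0, 0, 0, 0, 0, 0],
    [0, 0, 0, 0, 0, 0, 0],
    [0, 0, 0, 0, 0, -4, 0],
    [0, 0, 0, 0, 0, -10, 0],
    [0, 0, 0, 0, 0, -16, 0]
  ]
}}

```text
time_s: 7.2
ee_pos: [0.6438, 0.3213, 0.0516]
eef_rot: [1.887, 2.509, 0.004]
force: [5.0, 1.2, 1.3]
gripper_width: 0.012
```

```bash
python3 g.py .641 .3215 .053 74
```

```text
t 7.2 pos [0.6438 0.3213 0.0516] yaw 16.12 tilt [0.003 0.001] w 0.012 F [5.  1.2 1.3] T [ 0.2  -0.97 -0.16] q [ 0.03  0.98 -0.88  1.46  0.81  1.08 -0.74]
shift [ 0.001  -0.0026 -0.0014] turn [  0.2   0.1 -57.9]
```

{"fn": "jog_arm", "kwargs": {
  "steps": [
    [0, 0.001, 0, 0, 0, -8, 0],
    [0, 0.001, 0, 0, 0, -16, 0],
    [0, 0.001, 0, 0, 0, -24, 0],
    [0, 0.001, 0, 0, 0, -32, 0],
    [0, 0.001, 0, 0, 0, -40, 0],
    [0, 0.001, 0, 0, 0, -48, 0],
    [0, 0.001, 0, 0, 0, -55, 0],
    [0, 0.001, 0, 0, 0, -57, 0]
  ]
}}

```text
time_s: 8.0
ee_pos: [0.645, 0.3225, 0.0516]
eef_rot: [0.461, 3.105, 0.006]
force: [6.0, 3.1, 0.7]
gripper_width: 0.0119
```

```bash
python3 g.py
```

```text
t 8.0 pos [0.645  0.3225 0.0516] yaw 73.12 tilt [0.003 0.003] w 0.0119 F [6.  3.1 0.7] T [ 0.71 -1.27 -0.06] q [ 0.1   1.07 -1.04  1.46  0.96  1.17  0.18]
```

{"fn": "jog_arm", "kwargs": {
  "steps": [
    [0, 0, 0, 0, 0, 0, 45],
    [0, 0, 0, 0, 0, 0, 45],
    [0, 0, 0, 0, 0, 0, 45],
    [0, 0, -0.02, 0, 0, 0, 45],
    [0, 0, -0.06, 0, 0, 0, 45],
    [0, 0, -0.1, 0, 0, 0, 45],
    [0, 0, -0.14, 0, 0, 0, 45],
    [0, 0, -0.15, 0, 0, 0, 45]
  ]
}}

```text
time_s: 8.8
ee_pos: [0.6442, 0.3237, 0.2083]
eef_rot: [0.465, 3.101, 0.009]
force: [-1.2, 0.7, 1.1]
gripper_width: 0.0412
```

```bash
cat > d.py <<'E'
from h import *
p=snapshot("wrist"); t=snapshot("top")
im=np.hstack([cv2.resize(p["pixels"][:, :],(480,360)),cv2.resize(t["pixels"][140:300,270:400],(292,360))])
cv2.imwrite("pics/w2.png",im[...,::-1])
E
python3 d.py; python3 g.py .4194 .3303 .2 104
```

```text
t 8.9 pos [0.6438 0.3225 0.2047] yaw 72.93 tilt [0.004 0.002] w 0.0414 F [ 0.7 -0.  -0.9] T [ 0.11 -0.18 -0.03] q [ 0.13  0.91 -1.15  1.37  0.83  1.37  0.25]
shift [ 0.2168 -0.0584  0.0038] turn [  0.1   0.2 -31.1]
```

View pics/w2.png

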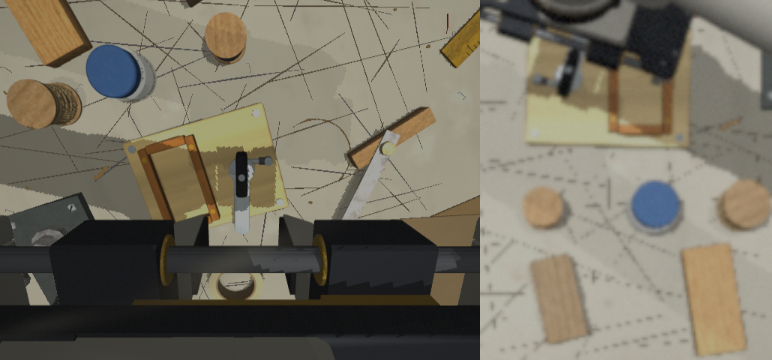

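The picture shows the latch arm at (240,210), swung clear of the pocket at (178,178), and the row and blocks unmoved. Next I go over the oak at z 0.2.

{"fn": "jog_arm", "kwargs": {
  "steps": [
    [0.045, -0.012, 0, 0, 0, -7, 70],
    [0.09, -0.024, 0, 0, 0, -14, 70],
    [0.135, -0.036, 0, 0, 0, -21, 70],
    [0.18, -0.048, 0, 0, 0, -28, 70],
    [0.217, -0.0585, 0.004, 0, 0, -31, 70],
    [0.217, -0.0585, 0.004, 0, 0, -31, 70],
    [0.217, -0.0585, 0.004, 0, 0, -31, 70],
    [0.217, -0.0585, 0.004, 0, 0, -31, 70]
  ]
}}

```text
time_s: 9.7
ee_pos: [0.4196, 0.3285, 0.1962]
eef_rot: [0.377, -3.118, 0.001]
force: [0.6, -0.4, -0.1]
gripper_width: 0.0643
```

```bash
cat > e.py <<'E'
from h import *
p=snapshot("wrist"); save(p,"w3.png")
for r in regions_of("oak_block",p)[:4]:
    m=np.argwhere(r["region"])[:,::-1]; w=onplane(p,m,.03)[:,:2].astype(np.float32); q=cv2.minAreaRect(w)
    print(round(r["conf"],2),m.mean(0).round(),m.min(0),m.max(0),np.round(q[0],4),np.round(q[1],4),round(q[2],1))
X,Y,a=.4194,.3303,np.radians(14)
c=np.array([[s*.0425*np.cos(a)-t*.021*np.sin(a)+X,s*.0425*np.sin(a)+t*.021*np.cos(a)+Y,.03] for s,t in((1,1),(1,-1),(-1,-1),(-1,1))])
print(proj(p,c).round().tolist())
E
python3 e.py; python3 g.py .4194 .3303 .2 104
```

```text
0.89 [622. 203.] [590 138] [639 248] [0.3392 0.5475] [0.0908 0.0393] 25.9
0.8 [476. 174.] [443 119] [507 230] [0.3486 0.4332] [0.0852 0.0494] 19.8
0.79 [279.  58.] [240   0] [315 121] [0.302 0.265] [0.0835 0.0428] 22.1
0.78 [328. 227.] [303 176] [354 279] [0.4177 0.3303] [0.0866 0.0418] 13.7
[[352.0, 280.0], [303.0, 280.0], [301.0, 179.0], [354.0, 179.0]]
t 9.8 pos [0.4197 0.3288 0.1964] yaw 103.78 tilt [-0.  0.] w 0.0644 F [0.4 0.9 1. ] T [ 0.08 -0.19  0.01] q [ 0.26  0.77 -1.39  1.87  0.81  1.23  0.41]
shift [-0.      0.0015 -0.0036] turn [ 0.  -0.  -0.2]
```

View pics/w3.png

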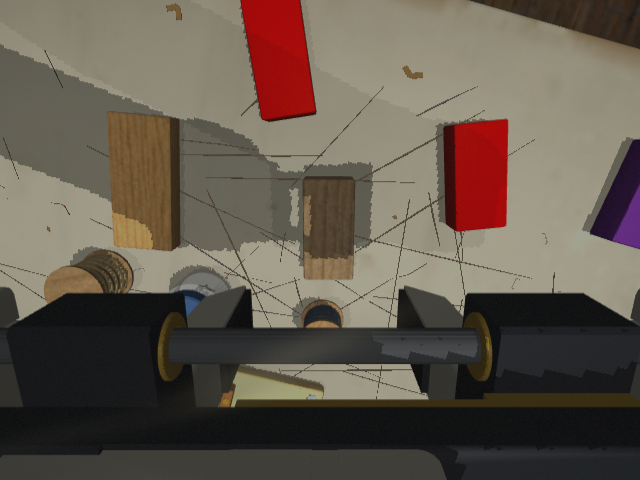

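The oak is at (328,227) in the wrist view, centred between the jaws. It measures (0.418, 0.330) at 13.7°, which agrees with the top view, so I descend.

{"fn": "jog_arm", "kwargs": {
  "steps": [
    [0.001, 0.0015, 0.04, 0, 0, 0, 70],
    [0.001, 0.0015, 0.08, 0, 0, 0, 70],
    [0.001, 0.0015, 0.11, 0, 0, 0, 70],
    [0.001, 0.0015, 0.135, 0, 0, 0, 70],
    [0.001, 0.0015, 0.155, 0, 0, 0, 70],
    [0.001, 0.0015, 0.168, 0, 0, 0, 70],
    [0.001, 0.0015, 0.174, 0, 0, 0, 70],
    [0.001, 0.0015, 0.174, 0, 0, 0, 70]
  ]
}}

```text
time_s: 10.6
ee_pos: [0.4173, 0.3303, 0.0223]
eef_rot: [0.38, -3.118, 0.0]
force: [-0.5, 0.3, -0.4]
gripper_width: 0.0644
```

```bash
python3 g.py .4185 .3303 .019 103.8
```

```text
t 10.6 pos [0.4173 0.3303 0.0223] yaw 103.89 tilt [-0.001 -0.   ] w 0.0644 F [-0.5  0.3 -0.4] T [ 0.15 -0.08  0.03] q [ 0.11  0.96 -1.13  1.96  1.08  0.99  0.25]
shift [-0.0012 -0.0003  0.0033] turn [-0.  -0.   0.1]
```

Close, then lift straight up to carrying height.

{"fn": "jog_arm", "kwargs": {
  "steps": [
    [-0.001, 0, 0.003, 0, 0, 0, 60],
    [-0.001, 0, 0.003, 0, 0, 0, 40],
    [-0.001, 0, 0.003, 0, 0, 0, 30],
    [-0.001, 0, 0.003, 0, 0, 0, 20],
    [-0.001, 0, 0.003, 0, 0, 0, 20],
    [-0.001, 0, 0.003, 0, 0, 0, 20],
    [-0.001, 0, 0.003, 0, 0, 0, 20],
    [-0.001, 0, 0.003, 0, 0, 0, 20]
  ],
  "grip_force": 25
}}

```text
time_s: 11.4
ee_pos: [0.4185, 0.3308, 0.0203]
eef_rot: [-0.381, 3.117, 0.0]
force: [0.2, -1.4, 4.7]
gripper_width: 0.0418
```

{"fn": "jog_arm", "kwargs": {
  "steps": [
    [0, 0, -0.01, 0, 0, 0, 20],
    [0, 0, -0.03, 0, 0, 0, 20],
    [0, 0, -0.055, 0, 0, 0, 20],
    [0, 0, -0.085, 0, 0, 0, 20],
    [0, 0, -0.115, 0, 0, 0, 20],
    [0, 0, -0.135, 0, 0, 0, 20],
    [0, 0, -0.14, 0, 0, 0, 20],
    [0, 0, -0.14, 0, 0, 0, 20]
  ]
}}

```text
time_s: 12.2
ee_pos: [0.4184, 0.3304, 0.1599]
eef_rot: [-0.38, 3.118, -0.0]
force: [-0.0, 0.4, -1.4]
gripper_width: 0.0417
```

```bash
python3 g.py .642 .2465 .16 89; cat > f.py <<'E'
from h import *
p=snapshot("wrist"); save(p,sys.argv[1])
for r in regions_of("oak_block",p)[:3]:
    m=np.argwhere(r["region"])[:,::-1]; print(round(r["conf"],2),m.mean(0).round(),m.min(0),m.max(0))
E
python3 f.py w4.png
```

```text
t 12.2 pos [0.4184 0.3304 0.1599] yaw 103.9 tilt [ 0.001 -0.   ] w 0.0417 F [-0.   0.4 -1.4] T [ 0.13 -0.14  0.  ] q [ 0.23  0.8  -1.34  1.9   0.86  1.18  0.38]
shift [-1.969e-01 -1.351e-01  1.000e-04] turn [-0.   0.  14.9]
0.97 [324. 295.] [267 212] [382 399]
0.93 [492. 179.] [454 118] [529 242]
0.76 [631. 231.] [617 198] [639 252]
```

View pics/w4.png

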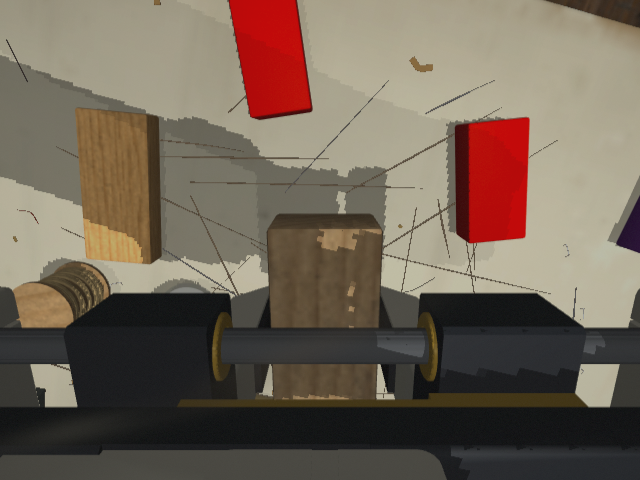

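The oak is held level at (324,295), 41.7 mm wide between the pads. I carry it high over the row to the pocket.

{"fn": "jog_arm", "kwargs": {
  "steps": [
    [-0.02, -0.014, 0, 0, 0, 1, 20],
    [-0.05, -0.034, 0, 0, 0, 3, 20],
    [-0.085, -0.058, 0, 0, 0, 6, 20],
    [-0.12, -0.082, 0, 0, 0, 9, 20],
    [-0.15, -0.103, 0, 0, 0, 11, 20],
    [-0.175, -0.12, 0, 0, 0, 13, 20],
    [-0.19, -0.13, 0, 0, 0, 14.5, 20],
    [-0.197, -0.135, 0, 0, 0, 15, 20]
  ]
}}

```text
time_s: 13.1
ee_pos: [0.643, 0.245, 0.1573]
eef_rot: [-0.035, -3.139, 0.002]
force: [-0.1, -0.2, -1.6]
gripper_width: 0.0418
```

```bash
python3 g.py .6425 .247 .06 89; python3 f.py w5.png
```

```text
t 13.1 pos [0.643  0.245  0.1573] yaw 88.73 tilt [-0.002 -0.002] w 0.0418 F [-0.1 -0.2 -1.6] T [ 0.14 -0.08  0.04] q [ 0.28  0.95 -1.18  1.5   0.89  1.3   0.56]
shift [0.0003 0.0021 0.0973] turn [-0.1 -0.1 -0.3]
0.84 [324. 295.] [267 212] [383 399]
```

View pics/w5.png

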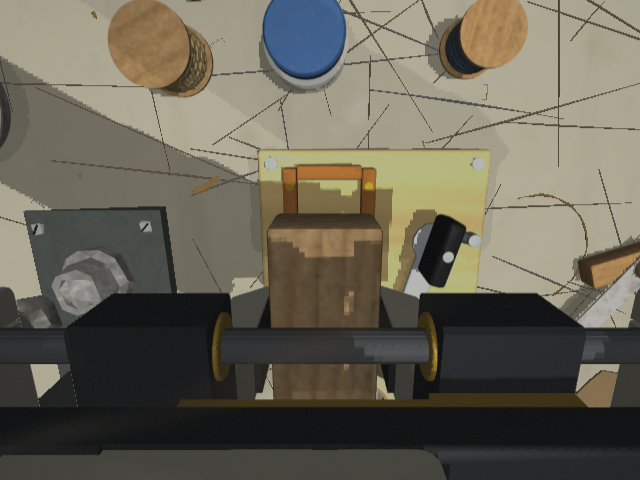

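The block at (324,295) covers the pocket. The rail's outer corners are at (283,168) and (376,168), and the board's front edge is at row 150, columns 260–490. I measure both from this same view.

```bash
cat > m.py <<'E'
from h import *
p=snapshot("wrist"); o=sensors.get_obs(); zt=o["ee_pos"][2]+.0097
im=cv2.cvtColor(p["pixels"],cv2.COLOR_RGB2HSV)
b=onplane(p,[[268,228],[382,228]],zt); print("block top -x corners",b[:,:2].round(4).tolist(),"-> centre",(b.mean(0)+[.0425,0,0])[:2].round(4))
l=onplane(p,[[268,214],[381,214]],zt-.03); print("block bottom -x corners",l[:,:2].round(4).tolist())
e=onplane(p,[[259,150],[490,150]],.014); print("board front corners",e[:,:2].round(4).tolist(),"ang",np.degrees(np.arctan2(-(e[0]-e[1])[0]*-1,abs((e[0]-e[1])[1]))).round(2),"len",np.linalg.norm(e[0]-e[1]).round(4))
u=(e[1]-e[0])/np.linalg.norm(e[1]-e[0]); xj=np.array([u[1],-u[0],0]); mid=(e[0]+e[1])/2
print("pocket via board",(mid+xj*.065-u*.033)[:2].round(4))
r=onplane(p,[[283,167],[376,168],[298,179],[361,179]],.026); print("rail corners outer, inner",r[:,:2].round(4).tolist())
print("pocket via rail outer",((r[0]+r[1])/2+xj*.0545)[:2].round(4),"inner",((r[2]+r[3])/2+xj*.0445)[:2].round(4))
E
python3 m.py
```

```text
block top -x corners [[0.6002, 0.2263], [0.601, 0.2668]] -> centre [0.6431 0.2465]
block bottom -x corners [[0.6005, 0.222], [0.6015, 0.2706]]
board front corners [[0.5759, 0.1992], [0.5792, 0.3661]] ang -1.15 len 0.1669
pocket via board [0.6419 0.2484]
rail corners outer, inner [[0.5875, 0.2173], [0.5895, 0.2825], [0.5961, 0.2275], [0.5969, 0.272]]
pocket via rail outer [0.643  0.2488] inner [0.641  0.2488]
```

{"fn": "jog_arm", "kwargs": {
  "steps": [
    [0.001, 0.002, 0.015, 0, 0, 0, 20],
    [0.001, 0.002, 0.035, 0, 0, 0, 20],
    [0.001, 0.002, 0.055, 0, 0, 0, 20],
    [0.001, 0.002, 0.07, 0, 0, 0, 20],
    [0.001, 0.002, 0.082, 0, 0, 0, 20],
    [0.001, 0.002, 0.09, 0, 0, 0, 20],
    [0.001, 0.002, 0.095, 0, 0, 0, 20],
    [0.001, 0.002, 0.096, 0, 0, 0, 20]
  ]
}}

```text
time_s: 14.05
ee_pos: [0.6408, 0.249, 0.0633]
eef_rot: [-0.03, -3.141, -0.0]
force: [0.2, -0.6, -0.5]
gripper_width: 0.0416
```

{"fn": "jog_arm", "kwargs": {
  "steps": [
    [0, 0, 0, 0, 0, 0, 20],
    [0, 0, 0, 0, 0, 0, 20],
    [0, 0, 0, 0, 0, 0, 20],
    [0, 0, 0, 0, 0, 0, 20],
    [0, 0, 0, 0, 0, 0, 20],
    [0, 0, 0, 0, 0, 0, 20],
    [0, 0, 0, 0, 0, 0, 20],
    [0, 0, 0, 0, 0, 0, 20]
  ]
}}

```text
time_s: 14.85
ee_pos: [0.6408, 0.249, 0.0637]
eef_rot: [-0.03, -3.141, -0.0]
force: [0.2, -0.1, -0.7]
gripper_width: 0.0416
```

```bash
python3 g.py .642 .248 .061 88.9; python3 - <<'E'
from h import *
p=snapshot("wrist"); s=snapshot("side")
im=np.hstack([cv2.resize(p["pixels"],(440,330)),cv2.resize(s["pixels"][200:340,260:460],(360,252)).repeat(1,0) if 0 else cv2.copyMakeBorder(cv2.resize(s["pixels"][190:330,300:450],(354,330)),0,0,0,0,0)])
cv2.imwrite("pics/w6.png",im[...,::-1])
E
```

```text
t 14.85 pos [0.6408 0.249  0.0637] yaw 88.92 tilt [-0.  0.] w 0.0416 F [ 0.2 -0.1 -0.7] T [ 0.14 -0.13  0.03] q [ 0.25  1.04 -1.1   1.55  0.98  1.18  0.5 ]
shift [-0.0012 -0.001   0.0027] turn [ 0. -0.  0.]
```

View pics/w6.png

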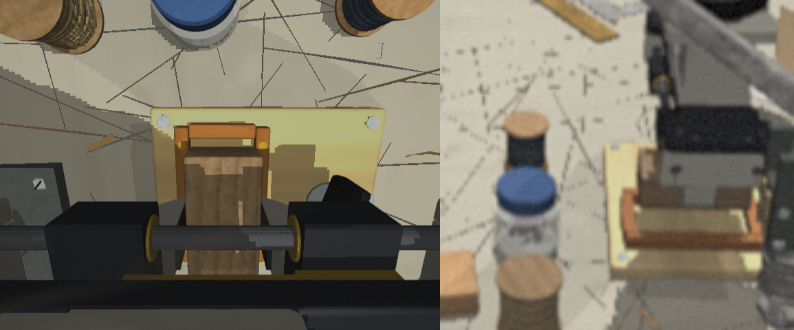

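The block (185–262, centre 223) is centred over the rails (175–270, centre 222) and clear of the jig. A small nudge, then hold.

{"fn": "jog_arm", "kwargs": {
  "steps": [
    [-0.001, -0.001, 0.001, 0, 0, 0, 20],
    [-0.001, -0.001, 0.002, 0, 0, 0, 20],
    [-0.001, -0.001, 0.002, 0, 0, 0, 20],
    [-0.001, -0.001, 0.002, 0, 0, 0, 20],
    [-0.001, -0.001, 0.002, 0, 0, 0, 20],
    [-0.001, -0.001, 0.002, 0, 0, 0, 20],
    [-0.001, -0.001, 0.002, 0, 0, 0, 20],
    [-0.001, -0.001, 0.002, 0, 0, 0, 20]
  ]
}}

```text
time_s: 15.75
ee_pos: [0.6419, 0.248, 0.0618]
eef_rot: [0.03, 3.141, 0.0]
force: [-0.7, -0.2, -1.0]
gripper_width: 0.0418
```

```bash
python3 g.py && python3 -c "
from h import *
p=snapshot('top')
for t in('latch','pine_center','spool_jute','jar_pins','spool_dark'):
    f=find_in(t,p); print(t,f and np.round(f[0]['xyz'],3))
print(env.job_done())"
```

```text
t 15.75 pos [0.6419 0.248  0.0618] yaw 88.92 tilt [0. 0.] w 0.0418 F [-0.7 -0.2 -1. ] T [ 0.04 -0.18 -0.02] q [ 0.25  1.05 -1.1   1.55  0.99  1.18  0.5 ]
latch [0.689 0.305 0.029]
pine_center [0.422 0.176 0.022]
spool_jute [0.509 0.143 0.051]
jar_pins [0.509 0.237 0.064]
spool_dark []
the job is handed in; nothing more can be done
None
```

I turned the latch about 74° counterclockwise. After I let go of it, it stayed open with its arm off the pocket. I then picked up the oak block, carried it about 80 mm above the jar top and handed the job in at about 16 s, still gripping it. No verdict was reported.

**Last checks:**
- **Block over pocket:** the tool is at (0.642, 0.248) and the pocket measured (0.642, 0.2485). The block is level, about 0.3° from the pocket's line, with its underside about 15–16 mm above the rails. The grip width is 41.8 mm and I saw no sign of contact.
- **Jar, fat spool and pine block:** these are within about 5 mm of where they started, by the network.
- **Thin spool:** the network did not find it in the last top picture, but it was standing in the wrist and side views just before.

**Disagreement:** the first top view put the jig about 2–3 mm nearer in x than the wrist view and the latch grip did. I used the later wrist measurement.

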